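# Roll the sample canister into the scan bay

## Task

Gently roll the lying sample canister along the bench mat by stroking its top with your fingertips, in as many strokes as you like, until it rests, still and square, between the two green tapes in front of the barcode reader. Do not push it from the side and do not pinch, lift or carry it; leave everything else on the bench where it is.

Things in the scene. Friction and masses are not known exactly. Their poses are not given: they have to be found in the camera images.
- canister: Aluminium cylinder 90 mm in diameter, 140 mm long, 0.3 to 0.6 kg, with black bands near its ends, blue end discs and a yellow label; it lies on its side on the mat. Origin at its centre (45 mm above the mat; its top is 90 mm above it); x is the cylinder's axis, y and z turn as it rolls. It grips the mat without slipping; let go, it slows at about 0.4 m/s2 and stays where it stops.
- green_bay: Scan bay: two flat strips of green tape on the mat, each 270 x 20 mm, 130 mm apart between inner edges; a white barcode reader 95 mm tall stands beyond its +x end. The strips run along x at y = -75 and +75 mm; origin midway between them, on the mat's top. It lies left or right of the canister (+y or -y), its x within 0.1 rad of the canister's axis at the start.
- orange_bay: The quarantine bay, not to be used: the same as the green bay but with orange tape and a small orange upright plate 72 mm tall beyond its +x end. On the other side of the canister.
- mat: Grey bench mat, fixed, 420 mm (x) by 700 mm (y), 3 mm thick, lying on the table; origin at the centre of its underside. Both bays, the canister, the screwdriver, the weight and the steel ring are on it.
- screwdriver: Screwdriver lying loose on the mat's edge nearest the robot; leave it alone. Origin under its middle.
- weight: Brass calibration weight, 32 mm wide, 48 mm tall, on the far part of the mat between the bays; leave it alone. Origin at the centre of its underside.
- amber_bottle: Amber bottle, 60 mm wide, 130 mm tall, standing left of the mat; leave it alone. Origin at the centre of its underside.
- jar: White jar with a blue cap, 64 mm wide, 85 mm tall, standing left of the mat; leave it alone. Origin at the centre of its underside.
- beaker: Open glass beaker, 72 mm wide, 95 mm tall, standing right of the mat; leave it alone. Origin at the centre of its underside.
- carton: Cardboard carton 100 x 70 mm, 60 mm tall, right of the mat; leave it alone. Origin at the centre of its underside.
- rotor_collar: Steel ring 70 mm wide, 30 mm tall, on the near right part of the mat; leave it alone. Origin at the centre of its underside.
There are look-alikes about, which are no part of the job. Leave any purple look-alike of the canister alone.

How it is judged (in metres and radians):
On the way, in this order (a step that is already met when the one before it is completed fails the run):
1. the canister has turned about its axis by a good sixth of a turn, that is, it rolls rather than slides (angle between canister's own z axis and vertical above 1.1 rad).
2. the canister lies between the green tapes, at rest (y of canister in the frame of green_bay between -0.022 and 0.022 m and x of canister in the frame of green_bay between -0.065 and 0.065 m and z of canister in the frame of green_bay between 0.035 and 0.055 m and angle between the x axis of canister and the x axis of green_bay, either way round below 0.2 rad and linear speed of canister below 0.01 m/s and angular speed of canister below 0.2 rad/s), for 0.2 s.
At the end, for the whole second after the job is handed in: The canister rests on the mat in the green bay: its centre within 22 mm of the line midway between the tapes and within 65 mm of the bay's centre along them, its axis within 0.2 rad of the tapes' direction, not moving (all of step 2); the robot touches nothing.
It fails at once if the canister is lifted off the mat (z of canister in the frame of mat above 0.06 m).
It fails at once if the canister is pushed on its side or straddled by the fingers: they touch it with the grasp point less than 75 mm above the table, that is, with the fingertips well below its top third (contact force between the fingers and canister above 0.5 N and height (world z) of the grasp point below 0.075 m).
It fails at once if the canister is sent rolling fast, over 0.5 m/s (linear speed of canister above 0.5 m/s).
It fails at once if something else on the bench is shoved more than 30 mm or knocked over (distance of any of screwdriver, weight, amber_bottle, jar, beaker, carton, rotor_collar from where it was at the start of the episode above 0.03 m or angle between any of screwdriver, weight, amber_bottle, jar, beaker, carton, rotor_collar's own z axis and vertical above 0.5 rad).
It also fails if it takes over 72 s, if anything falls off the work surface, if the arm or the gripper's body presses on something with over 40 N, if the wrist force passes 120 N, or if a joint passes its speed limit or range.

## Robot

A 6-joint arm with a two-finger parallel gripper is mounted at the origin on the work surface. World frame = base frame: x ahead of the robot, y to its left, z up, the work surface at z = 0. Lengths are in mm, angles in rad, forces in N, time in s.
With the tool pointing down it reaches from about 350 to 775 mm from the base axis. Payload 5.5 kg.
Tool frame: the origin (TCP) lies on the mounting face of the last link; the fingertips stand 173 mm ahead of it and the grasp point (between the pads) lies 155 mm ahead of it; z points along the fingers, y is the line along which they close (so a half turn about z gives the same grasp; the last joint's range is limited). The gripper opens to 85 mm and grips with 20 to 120 N. Pads are 22 mm wide; open, the fingers measure 114 mm over their backs; the gripper's body (76 mm by 85 mm) begins 54 mm behind the grasp point. The pads swing forward as they close: fully open they stand 13 mm farther back than shut.
Start: joints at [-1.408, 0.313, 0.046, 1.304, 0, 1.431], TCP at [171.454, -548.868, 404.723] pointing down, gripper open.
Joint ranges: [-2.76, 2.76], [-0.86, 1.69], [-1.03, 1.26], [-2.2, 2.34], [-1.47, 1.5], [-3.14, 3.14]. Speed limits (rad/s): [2.57, 2.57, 3.14, 3.14, 3.14, 3.14].

## Interface

Orientations are given as a unit quaternion [x, y, z, w].
In Python, from plant import telemetry, imaging, order gives the robot as it stands. The module is installed in compiled form; this text tells all that it offers.
- The arm moves only by the tool arm_command, never from a script. Its argument "plan" is one flat list of numbers, 7 for each row, row after row: the finger opening in m, from 0 to 0.0854, then the shift along the tool's x, y, z in m, then the turn, a rotation vector about the tool's x, y, z in degrees. In form: [grip, dx, dy, dz, ax, ay, az, grip, dx, dy, dz, ax, ay, az, ...]. A call has 1 to 12 rows; each row shifts and turns the commanded pose from where the row before left it, along the tool's axes as they then stand; what a row does not reach is not made up. A row lasts 1/8 s, in which the tool goes at most 62.5 mm and 10.7 degrees, less where a joint would pass 70% of its speed; a pose out of reach is approached as far as the arm can. A call with a gripper value outside its range is refused whole. The fingers move at their own pace and stop on an object; "force" is the grip in N (left out, the last holds). Time passes only in rows, so rows that do not move let the fingers close. It gives the time, the measured TCP pose, the force, the opening and the grip force at its end, in the units of the state.
- telemetry.read_state(): the state, without advancing time (a new reading comes with each control period).
- imaging.capture(name): name is "scene" or "top"; returns the picture (480x640x3 uint8, blue, green, red); there is no depth.
- imaging.calibration(name): a dict with "fov_y" (degrees; the focal length in pixels is half the picture's height over the tangent of half this angle, whatever the lens; pixels are square), "cx", "cy" (the principal point, pixels), "cam_to_world" (4x4, takes a point from camera to world coordinates). Camera axes: x right, y up, looking along -z (the intrinsics and any distortion apply to the point x, -y, -z); pixel columns grow to the right and rows downward; lengths in mm; the calibration is good to about 2 mm. A picture is of the moment at which its call begins. calibration takes no time and is no camera call.
- order.job_done(): hands the job in; it is judged then, once.
The state is a dict: "clock": time; "qpos": joint angles; "qvel": joint speeds; "joint_torque": joint torques, N m; "ee_pos": TCP position; "tcp_rot": TCP orientation; "contact_force": force on the tool from outside, world axes, zero at the start; "moment": the same for the moment, N m; "grip_width": opening from 0.0 (shut) to 1.0 (fully open); "grasp_force": force on a finger pad.
Only numpy, scipy, OpenCV 4.12 (cv2) and the standard library are available. Lean on these libraries where they do the work, as an engineer would, in place of code of your own. Each camera call takes 0.05 s, during which the arm holds its last target. There are 200 camera calls.

## Working session

There is one attempt and no reset: what is moved stays moved. The work goes in short steps, Python scripts to look and compute and a tool call to move; the robot and the scene stay as the last step left them, time stands still between calls to the robot, and variables do not carry over. Pictures are saved under pics/ and viewed, at most 10 in all, crops included, and the job is handed in when it is done.

Besides the shell and the picture viewer there is one more tool, called after "Call:" as name(argument=value, ...), one argument or row to a line, values as JSON. arm_command: Moves the arm, as the interface text tells. Its arguments: {"type":"object","properties":{"plan":{"type":"array"},"force":{"type":"number"}},"required":["plan"]}

```bash
mkdir -p pics
cat > h.py <<'E'
import numpy as np,cv2
from plant import telemetry,imaging,order
def ray(name,u,v):
    c=imaging.calibration(name);f=240/np.tan(np.radians(c["fov_y"])/2)
    M=np.array(c["cam_to_world"]);d=np.array([(u-c["cx"])/f,-(v-c["cy"])/f,-1.])
    return M[:3,3],M[:3,:3]@d
def plane(name,u,v,z):
    o,d=ray(name,u,v);return o+d*(z-o[2])/d[2]
E
python3 - <<'E'
from h import *
for n in("scene","top"):
    cv2.imwrite(f"pics/{n}0.png",imaging.capture(n));print(n,imaging.calibration(n))
s=telemetry.read_state();print(s)
E
```

```text
scene {'fov_y': 42.20080509119009, 'cx': 329.5639447152357, 'cy': 225.2846855367064, 'cam_to_world': array([[ 4.41335096e-01, -5.29705438e-01,  7.24317252e-01,
         1.60027288e+03],
       [ 8.97272612e-01,  2.70566669e-01, -3.48848875e-01,
        -5.53834739e+02],
       [-1.11889596e-02,  8.03869284e-01,  5.94700749e-01,
         9.96530842e+02],
       [ 0.00000000e+00,  0.00000000e+00,  0.00000000e+00,
         1.00000000e+00]])}
top {'fov_y': 42.846512031150766, 'cx': 317.8478821108379, 'cy': 242.75674727621174, 'cam_to_world': array([[ 1.14515372e-02,  9.80608373e-01, -1.95642740e-01,
         1.28710379e+02],
       [-9.99886223e-01,  1.31508454e-02,  7.38895196e-03,
         2.48719982e+01],
       [ 9.81853559e-03,  1.95535866e-01,  9.80647399e-01,
         1.74866294e+03],
       [ 0.00000000e+00,  0.00000000e+00,  0.00000000e+00,
         1.00000000e+00]])}
{'clock': 0.1, 'qpos': array([-1.40757653e+00,  3.13947110e-01,  4.50964662e-02,  1.30360666e+00,
       -2.91588568e-05,  1.43117666e+00]), 'qvel': array([ 0.00152636, -0.00123595,  0.00453359,  0.00020585,  0.00082846,
        0.00134124]), 'joint_torque': array([ 3.23382905e-03, -4.81725132e+01,  2.99244583e+01,  1.26223237e-02,
       -1.28103679e-04, -1.80931771e-06]), 'ee_pos': array([ 171.43152693, -548.67033257,  403.88698399]), 'tcp_rot': array([ 9.88557577e-01,  1.50841731e-01, -2.43779912e-05, -8.30257820e-04]), 'contact_force': array([-1.22701007, -0.18136618,  0.23812899]), 'moment': array([-0.02562673,  0.02481339,  0.00536234]), 'grasp_force': 0.0, 'grip_width': 1.0033156208863518}
```

View pics/top0.png

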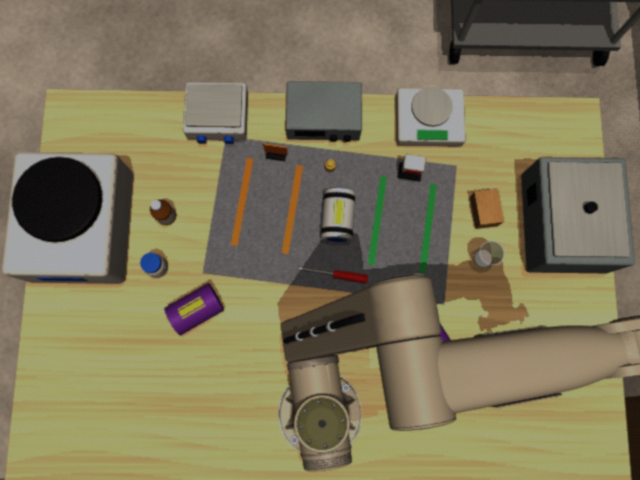

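View pics/scene0.png

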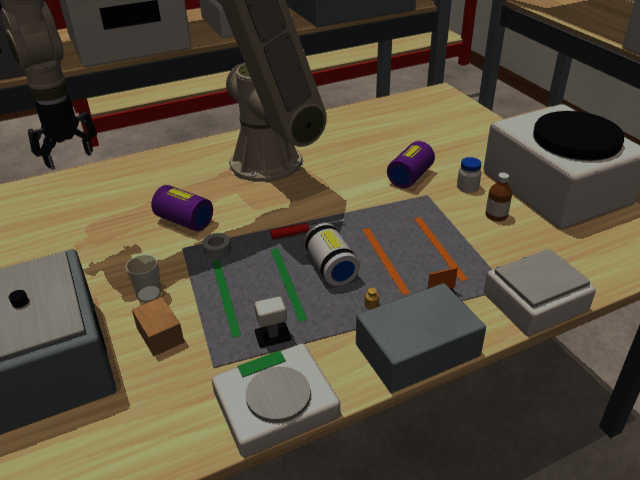

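The top view shows the silver canister at (338,213). The green bay is to its right with tapes at (378,220) and (429,228), and the white reader is at (413,165). The orange bay is on the left, at (243,200) and (292,210).

Candidates: the silver canister at top (338,213) / scene (332,255), and purple look-alikes at top (194,308) / scene (411,165) and top (445,335) / scene (183,207). The silver one matches the description.

```bash
cat >> h.py <<'E'
def tapes(im):
    h=cv2.cvtColor(im,cv2.COLOR_BGR2HSV);m=cv2.inRange(h,(45,90,50),(80,255,255))
    m[:160]=0;m[300:]=0;m[:,:355]=0;m[:,460:]=0
    out=[]
    for c in cv2.findContours(m,0,2)[0]:
        if cv2.contourArea(c)<150:continue
        P=np.array([plane("top",*p,3)[:2] for p in c[:,0].astype(float)])
        vx,vy,_,_=cv2.fitLine(P.astype(np.float32),2,0,.01,.01).ravel()
        d=np.array([vx,vy])*np.sign(vx);s=P@d;n=np.array([-d[1],d[0]]);t=P@n
        out.append((d*(s.max()+s.min())/2+n*(t.max()+t.min())/2,np.arctan2(d[1],d[0]),np.ptp(s),np.ptp(t)))
    return out
E
python3 - <<'E'
from h import *
im=cv2.imread("pics/top0.png")
for t in tapes(im):print(t)
cv2.imwrite("pics/crop.png",cv2.resize(im[170:260,300:380],None,fx=6,fy=6,interpolation=cv2.INTER_CUBIC))
sc=cv2.imread("pics/scene0.png")
for p in [(338,213),(331,165),(413,165),(348,276),(310,269)]:print(p,plane("top",*p,20).round())
print("ring",plane("scene",216,247,18).round())
E
```

```text
(array([ 527.26114206, -309.50375743]), np.float32(-0.15310295), np.float64(268.50925231981074), np.float64(21.625020662298))
(array([ 549.19111654, -160.8441732 ]), np.float32(-0.14761786), np.float64(269.9052871979879), np.float64(20.361422602292393))
(338, 213) [563. -46.  20.]
(331, 165) [709. -24.  20.]
(413, 165) [ 712. -267.   20.]
(348, 276) [378. -75.  20.]
(310, 269) [397.  33.  20.]
ring [ 361. -277.   18.]
```

View pics/crop.png

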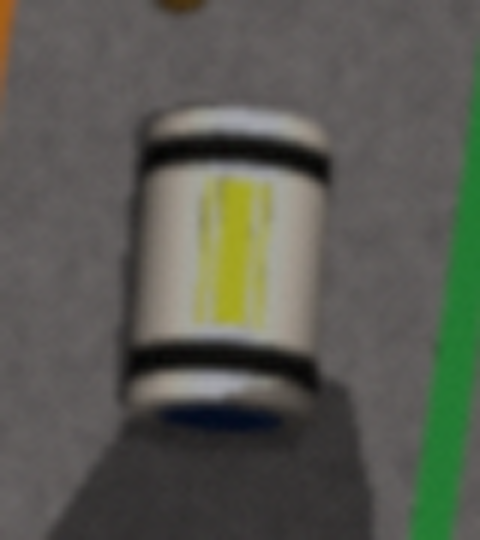

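The crop confirms the silver canister: yellow label on top, black bands at crop y≈152 and 362, sides at about x=140 and 325 at mid-height.

```bash
cat >> h.py <<'E'
def can(im):
    # silver+label pixels in mat zone -> silhouette side edges per row
    h=cv2.cvtColor(im,cv2.COLOR_BGR2HSV)
    m=((h[...,2]>125)|((h[...,1]>120)&(h[...,0]>22)&(h[...,0]<35))).astype(np.uint8)*255
    m[:175]=0;m[275:]=0;m[:,300:]=m[:,300:];m[:,:304]=0;m[:,445:]=0
    g=cv2.inRange(h,(40,90,40),(85,255,255));m[g>0]=0
    m=cv2.morphologyEx(m,cv2.MORPH_CLOSE,np.ones((9,3)))
    return m
E
python3 - <<'E'
from h import *
im=cv2.imread("pics/top0.png");m=can(im)
c=max(cv2.findContours(m,0,2)[0],key=cv2.contourArea);r=cv2.minAreaRect(c);print(r,cv2.boundingRect(c))
P=lambda u,v,z:plane("top",u,v,z)[:2].round()
print("rect centre z48",P(*r[0],48))
a,b=P(339.5,197,48),P(337.3,231.8,48);print(a,b,np.arctan2(*(a-b)[::-1]),(a+b)/2)
print("sides",P(323.3,212.5,48),P(354.2,212.5,48))
print("far end top", P(340,188,93), "near end top",P(336.5,236.5,93))
print(r)
E
```

```text
((338.6878356933594, 211.8705596923828), (26.005172729492188, 48.2342529296875), 4.085616588592529) (324, 188, 29, 48)
rect centre z48 [559. -47.]
[603. -49.] [501. -43.] -0.058755822715722696 [552. -46.]
sides [557.  -3.] [558. -91.]
far end top [617. -48.] near end top [477. -39.]
((338.6878356933594, 211.8705596923828), (26.005172729492188, 48.2342529296875), 4.085616588592529)
```

Call:
arm_command(
  plan=[0.06,0.0465,-0.0345,0,0,0,0,0.06,0.0465,-0.0345,0,0,0,0,0.06,0.0465,-0.0345,0,0,0,0,0.06,0.0465,-0.0345,0,0,0,0,0.06,0.0465,-0.0345,0,0,0,0,0.06,0.0465,-0.0345,0,0,0,0,0.06,0.0465,-0.0345,0,0,0,0,0.06,0.0465,-0.0345,0,0,0,0,0.06,0.0465,-0.0345,0,0,0,0,0.06,0.0465,-0.0345,0,0,0,0,0.06,0.0465,-0.0345,0,0,0,0],
)

```text
clock: 1.48
ee_pos: [547.3, -32.3, 404.4]
tcp_rot: [0.989, 0.151, -0.0, 0.0]
contact_force: [1.4, -0.6, 0.2]
grip_width: 0.703
grasp_force: 0.0
```

Call:
arm_command(
  plan=[0.06,0,0,0.015,0,0,-10,0.06,0,0,0.015,0,0,-10,0.06,0,0,0.015,0,0,-10,0.06,0,0,0.015,0,0,-10,0.06,0,0,0.015,0,0,-10,0.06,0,0,0.015,0,0,-10,0.06,0,0,0.015,0,0,-9,0.06,0,0,0,0,0,0],
)

```text
clock: 2.48
ee_pos: [545.8, -34.0, 298.2]
tcp_rot: [0.73, 0.684, -0.001, -0.001]
contact_force: [0.4, -0.1, -0.0]
grip_width: 0.701
grasp_force: 0.0
```

Call:
arm_command(
  plan=[0.06,0,0,0.015,0,0,0,0.06,0,0,0.013,0,0,0,0.06,0,0,0,0,0,0],
)

```text
clock: 2.85
ee_pos: [545.9, -34.0, 270.3]
tcp_rot: [0.73, 0.684, -0.001, -0.001]
contact_force: [-0.2, -0.1, -0.0]
grip_width: 0.703
grasp_force: 0.0
```

Call:
arm_command(
  plan=[0.06,0,0,0.003,0,0,0,0.06,0,0,0.002,0,0,0],
)

```text
clock: 3.1
ee_pos: [546.7, -34.2, 266.9]
tcp_rot: [0.729, 0.684, 0.0, 0.0]
contact_force: [-1.1, 0.0, -0.4]
grip_width: 0.703
grasp_force: 0.0
```

Call:
arm_command(
  plan=[0.06,0,0,0.002,0,0,0],
)

```text
clock: 3.22
ee_pos: [546.6, -34.1, 264.9]
tcp_rot: [0.729, 0.684, 0.0, 0.0]
contact_force: [0.1, 0.5, 0.4]
grip_width: 0.703
grasp_force: 0.0
```

Call:
arm_command(
  plan=[0.06,0,0,0.002,0,0,0],
)

```text
clock: 3.35
ee_pos: [546.6, -34.1, 262.7]
tcp_rot: [0.729, 0.684, 0.0, 0.0]
contact_force: [-0.3, -0.5, -0.2]
grip_width: 0.702
grasp_force: 0.0
```

Call:
arm_command(
  plan=[0.06,0,0,0.002,0,0,0],
)

```text
clock: 3.48
ee_pos: [546.6, -34.1, 260.9]
tcp_rot: [0.729, 0.684, 0.0, 0.0]
contact_force: [-2.6, 2.1, 12.9]
grip_width: 0.705
grasp_force: 6.8
```

Call:
arm_command(
  plan=[0.06,0,0,0.002,0,0,0],
)

```text
clock: 3.6
ee_pos: [546.6, -34.1, 260.7]
tcp_rot: [0.729, 0.684, 0.0, 0.001]
contact_force: [-6.9, 2.3, 23.9]
grip_width: 0.698
grasp_force: 12.4
```

Call:
arm_command(
  plan=[0.06,0,0,0.0015,0,0,0],
)

```text
clock: 3.72
ee_pos: [546.5, -34.0, 260.6]
tcp_rot: [0.729, 0.684, 0.001, 0.001]
contact_force: [-10.4, 2.1, 32.4]
grip_width: 0.703
grasp_force: 15.9
```

Call:
arm_command(
  plan=[0.06,-0.006,0,-0.001,0,0,0,0.06,-0.012,0,-0.001,0,0,0,0.06,-0.012,0,0,0,0,0,0.06,-0.012,0,0,0,0,0],
)

```text
clock: 4.22
ee_pos: [543.8, -76.5, 260.9]
tcp_rot: [0.729, 0.684, 0.0, 0.001]
contact_force: [-2.5, -0.4, 8.2]
grip_width: 0.702
grasp_force: 4.3
```

Call:
arm_command(
  plan=[0.06,-0.01,0,0.001,0,0,0,0.06,-0.01,0,-0.005,0,0,0,0.06,0,0,-0.015,0,0,0,0.06,0.02,0,-0.01,0,0,0],
)

```text
clock: 4.72
ee_pos: [544.2, -76.3, 289.3]
tcp_rot: [0.73, 0.683, 0.0, 0.0]
contact_force: [-0.1, 1.0, -0.1]
grip_width: 0.703
grasp_force: 0.0
```

Run:
```python
from h import *
a=imaging.capture("scene");t=imaging.capture("top")
cv2.imwrite("pics/s1.png",np.hstack([a[180:330,180:420],t[150:300,290:470]]).repeat(1,0))
im=cv2.imread("pics/s1.png");cv2.imwrite("pics/s1.png",cv2.resize(im,None,fx=1.9,fy=1.9))
```

```text
(no output)
```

View pics/s1.png

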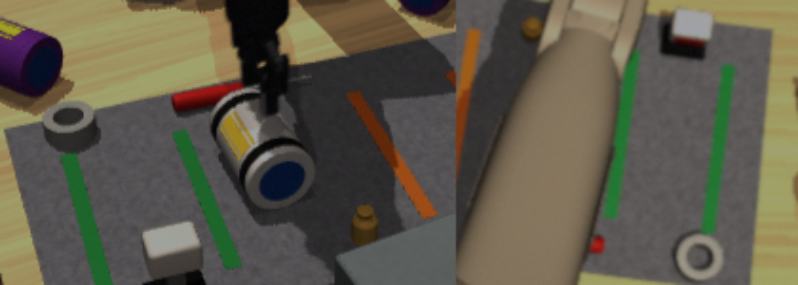

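The scene view shows the canister turned (label now on its green side) and moving toward the green bay. The fingers are above it and its blue disc is visible at crop (283,180). I'll track that disc.

```bash
cat >> h.py <<'E'
def disc(im):
    h=cv2.cvtColor(im,cv2.COLOR_BGR2HSV);m=cv2.inRange(h,(100,120,25),(122,255,255))
    m[:215]=0;m[320:]=0;m[:,:205]=0;m[:,400:]=0
    c=max(cv2.findContours(m,0,1)[0],key=cv2.contourArea)
    (u,v),ax,an=cv2.fitEllipse(c);p=plane("scene",u,v,48)[:2]
    d=np.array([np.cos(.15),-np.sin(.15)]);n=np.array([np.sin(.15),np.cos(.15)])
    print("disc px",round(u,1),round(v,1),np.round(ax,1),"world",p.round(1))
    return p
E
python3 - <<'E'
from h import *
disc(cv2.imread("pics/scene0.png"))
disc(imaging.capture("scene"))
E
```

```text
disc px 342.5 270.6 [16.7 24.6] world [618.3 -49. ]
disc px 327.6 274.8 [16.8 24.9] world [616.  -86.6]
```

Call:
arm_command(
  plan=[0.06,0.006,0,0.015,0,0,0,0.06,0,0,0.012,0,0,0,0.06,0,0,0.004,0,0,0,0.06,-0.006,0,0,0,0,0,0.06,-0.012,0,0,0,0,0,0.06,-0.012,0,0,0,0,0,0.06,-0.012,0,0,0,0,0,0.06,-0.012,0,0,0,0,0],
)

```text
clock: 5.88
ee_pos: [540.2, -124.8, 260.1]
tcp_rot: [0.729, 0.684, -0.001, 0.001]
contact_force: [-8.3, -1.0, 23.8]
grip_width: 0.702
grasp_force: 11.6
```

Call:
arm_command(
  plan=[0.06,-0.01,0,0,0,0,0,0.06,-0.01,0,-0.005,0,0,0,0.06,0,0,-0.015,0,0,0,0.06,0.02,0,-0.01,0,0,0,0.06,0,0,0,0,0,0],
)

```text
clock: 6.5
ee_pos: [541.1, -122.1, 288.0]
tcp_rot: [0.728, 0.685, 0.0, 0.0]
contact_force: [0.3, 0.1, -0.4]
grip_width: 0.708
grasp_force: 0.0
```

```bash
python3 -c "
from h import *
disc(imaging.capture('scene'))"
```

```text
disc px 310.2 279.8 [17.1 24.9] world [ 613.4 -129.8]
```

Call:
arm_command(
  plan=[0.06,0.008,0,0.015,0,0,0,0.06,0,0,0.011,0,0,0,0.06,0,0,0.004,0,0,0,0.06,-0.006,0,0,0,0,0,0.06,-0.012,0,0,0,0,0,0.06,-0.012,0,0,0,0,0,0.06,-0.012,0,0,0,0,0,0.06,-0.012,0,0,0,0,0],
)

```text
clock: 7.55
ee_pos: [537.3, -170.8, 259.6]
tcp_rot: [0.729, 0.684, -0.001, 0.001]
contact_force: [-6.3, -1.6, 16.2]
grip_width: 0.707
grasp_force: 8.3
```

Call:
arm_command(
  plan=[0.06,-0.01,0,0,0,0,0,0.06,-0.01,0,-0.005,0,0,0,0.06,0,0,-0.015,0,0,0,0.06,0.02,0,-0.01,0,0,0,0.06,0,0,0,0,0,0],
)

```text
clock: 8.18
ee_pos: [538.2, -168.0, 288.2]
tcp_rot: [0.728, 0.685, 0.0, 0.0]
contact_force: [-0.3, 0.7, 0.6]
grip_width: 0.701
grasp_force: 0.0
```

```bash
python3 -c "
from h import *
disc(imaging.capture('scene'))"
```

```text
disc px 292.9 284.7 [17.3 25.5] world [ 611. -172.]
```

Call:
arm_command(
  plan=[0.06,0.01,0,0.015,0,0,0,0.06,0,0,0.011,0,0,0,0.06,0,0,0.004,0,0,0,0.06,-0.006,0,0,0,0,0,0.06,-0.012,0,0,0,0,0,0.06,-0.012,0,0,0,0,0,0.06,-0.012,0,0,0,0,0,0.06,-0.01,0,0,0,0,0],
)

```text
clock: 9.22
ee_pos: [534.6, -212.9, 259.3]
tcp_rot: [0.73, 0.684, -0.001, 0.001]
contact_force: [-6.6, -0.6, 15.7]
grip_width: 0.704
grasp_force: 7.6
```

Call:
arm_command(
  plan=[0.06,-0.008,0,-0.003,0,0,0,0.06,-0.006,0,-0.007,0,0,0,0.06,0,0,-0.015,0,0,0,0.06,0.015,0,-0.005,0,0,0,0.06,0,0,0,0,0,0],
)

```text
clock: 9.85
ee_pos: [535.5, -209.2, 287.8]
tcp_rot: [0.729, 0.685, 0.0, 0.0]
contact_force: [-1.4, 0.2, -0.5]
grip_width: 0.705
grasp_force: 0.0
```

```bash
python3 -c "
from h import *
disc(imaging.capture('scene'))"
```

```text
disc px 279.1 288.0 [16.8 25.5] world [ 607.1 -204.3]
```

Call:
arm_command(
  plan=[0.06,0.02,0,0.015,0,0,0,0.06,0,0,0.011,0,0,0,0.06,0,0,0.004,0,0,0,0.06,-0.006,0,0,0,0,0,0.06,-0.012,0,0,0,0,0,0.06,-0.012,0,0,0,0,0,0.06,-0.012,0,0,0,0,0,0.06,-0.01,0,0,0,0,0],
)

```text
clock: 10.9
ee_pos: [532.8, -244.3, 260.0]
tcp_rot: [0.729, 0.684, -0.001, 0.002]
contact_force: [-5.6, -0.6, 14.3]
grip_width: 0.703
grasp_force: 7.2
```

Call:
arm_command(
  plan=[0.06,-0.008,0,-0.003,0,0,0,0.06,-0.006,0,-0.007,0,0,0,0.06,0,0,-0.015,0,0,0,0.06,0,0,-0.05,0,0,0,0.06,0,0,-0.05,0,0,0],
)

```text
clock: 11.52
ee_pos: [532.3, -256.2, 383.6]
tcp_rot: [0.729, 0.684, -0.0, -0.001]
contact_force: [1.4, -0.7, 0.1]
grip_width: 0.704
grasp_force: 0.0
```

```bash
python3 -c "
from h import *
disc(imaging.capture('scene'))"
```

```text
disc px 264.3 291.4 [14.9 26.8] world [ 602.5 -238.2]
```

Call:
arm_command(
  plan=[0.06,0.05,0,0,0,0,0,0.06,0.055,0,0,0,0,0,0.06,0.055,0,0,0,0,0,0.06,0.055,0,0,0,0,0,0.06,0.055,0,0,0,0,0,0.06,0.05,0,0,0,0,0,0.06,0,0,0,0,0,0],
)

```text
clock: 12.45
ee_pos: [552.4, 66.3, 382.7]
tcp_rot: [0.727, 0.686, 0.0, -0.0]
contact_force: [-0.3, -0.4, 0.2]
grip_width: 0.703
grasp_force: 0.0
```

Run:
```python
from h import *
t=imaging.capture("top");s=imaging.capture("scene");disc(s)
cv2.imwrite("pics/t2.png",np.hstack([cv2.resize(t[160:280,355:455],None,fx=5,fy=5,interpolation=2),cv2.resize(s[220:364,195:279],None,fx=25/6,fy=25/6)[:600,:300]]))
```

```text
disc px 264.4 291.4 [14.8 26.7] world [ 602.3 -238.1]
```

View pics/t2.png

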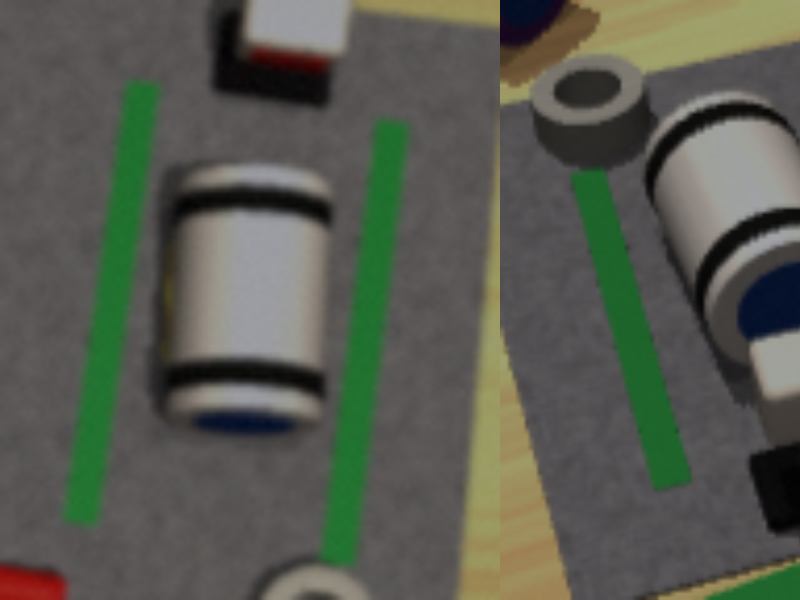

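The canister is between the green tapes, with its sides at crop x≈165 and 327 at row 290. Its bands' side midpoints are at (253,207) and (244,385). The reader partly hides the disc in the scene view, so I'll use the top view for the position.

Run:
```python
from h import *
P=lambda u,v,z:plane("top",355+u/5,160+v/5,z)[:2]
d=np.array([np.cos(.15),-np.sin(.15)]);n=np.array([np.sin(.15),np.cos(.15)])
b=np.array([538.2,-235.2])
for q in [(246,290),(253,207),(244,385)]:
    p=P(*q,48);print(p.round(1),"bay x,y",((p-b)@d).round(1),((p-b)@n).round(1))
a=P(253,207,48)-P(244,385,48);print(np.arctan2(a[1],a[0]))
```

```text
[ 543.6 -234.3] bay x,y 5.2 1.7
[ 592.8 -239.1] bay x,y 54.5 4.3
[ 488.  -232.2] bay x,y -50.1 -4.6
-0.0654661950852458
```

```bash
python3 -c "
from h import *
print(order.job_done())"
```

```text
the job is handed in; nothing more can be done
None
```

The canister was rolled in five strokes and now rests between the green tapes, measured about 2 mm off their midline and 0.085 rad off their direction, and the job is handed in (no verdict was returned).

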